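# Clamp the cylinder barrel

## Robot

A 6-joint arm with a two-finger parallel gripper is mounted at the origin on the work surface. World frame = base frame: x ahead of the robot, y to its left, z up, the work surface at z = 0. Lengths are in m, angles in rad, forces in N, time in s.
With the tool pointing down it reaches from about 0.375 to 0.9 m from the base axis. Payload 3.1 kg.
Tool frame: the origin (TCP) lies between the finger pads; the fingertips stand 19 mm ahead of it and the grasp point (between the pads) is the TCP; y points along the fingers, x is the direction in which the jaws open and shut, and the axes are right-handed (so a half turn about y gives the same grasp; the last joint's range is limited). The gripper opens to 85 mm and grips with 20 to 120 N. Pads are 22 mm wide; open, the fingers measure 114 mm over their backs; the gripper's body (76 mm by 85 mm) begins 54 mm behind the grasp point. The pads swing forward as they close: fully open they stand 13 mm farther back than shut.
Start: joints at [1.095, 0.527, 1.433, -0, 1.181, -0.178], TCP at [0.183, 0.597, 0.25] pointing down, gripper open.
Joint ranges: [-3.08, 3.08], [-0.75, 2.2], [0.22, 2.44], [-1.43, 4.57], [0, 2.65], [-2.85, 2.85]. Speed limits (rad/s): [2.79, 2.79, 3.14, 3.14, 3.14, 3.14].

## Interface

Orientations are given as a unit quaternion [x, y, z, w].
In Python, from plant import ctrl, vision gives the robot as it stands. The module is installed in compiled form; this text tells all that it offers. Calls block until the motion is done:
- ctrl.move_pose(position, orientation): joint-space move of the TCP to a pose.
- ctrl.move_linear(position, rotation=None, speed=0.15): straight line of the TCP; rotation=None keeps the orientation; speed is the mean speed in m/s.
- ctrl.move_j(angles): joint-space move.
- ctrl.set_gripper(opening, force=None): opening from 0.0 (shut) to 1.0 (fully open); force is the grip in N (None keeps the last); returns when the fingers have stopped.
- ctrl.hold(seconds).
- ctrl.inverse_kinematics(position, orientation): joint angles nearest the present ones, or None.
- ctrl.sense(): the state.
- vision.capture(name): name is "scene" or "top"; returns a dict with "color" (384x512x3 uint8, red, green, blue), "K" (3x3 intrinsics, pixels), "k1" (the pictures are not rectified: a ray, as slopes to the right and down, at radius r is drawn at 1 + k1 r^2 times it, then the intrinsics apply), "origin" and "orientation" of the camera in the world. Camera axes: x right, y down, z forward; pixel columns grow to the right and rows downward; lengths in m; the calibration is good to about 2 mm. A picture is of the moment at which its call begins. There is no depth.
A pose or a line that the arm cannot do raises ctrl.PlanningError and nothing moves.
- ctrl.close_job(): hands the job in, once; it reports no verdict.
The state is a dict: "time_s": time; "qpos": joint angles; "dq": joint speeds; "joint_efforts": joint torques, N m; "eef_pos": TCP position; "ee_rot": TCP orientation; "force": force on the tool from outside, world axes, zero at the start; "wrist_torque": the same for the moment, N m; "grip_width": opening from 0.0 (shut) to 1.0 (fully open).
Only numpy, scipy, OpenCV 4.12 (cv2) and the standard library are available. Lean on these libraries where they do the work, as an engineer would, in place of code of your own. Each camera call takes 0.05 s, during which the arm holds its last target.

## Task

Push the square aluminium cylinder barrel gently along its channel until its tail sits fully home against the back stop of the blue clamp, then wind the T-handle down clockwise, half turn by half turn, until the screw foot holds the barrel firmly, without ramming the barrel or overtightening. Let go of the handle and leave the other parts lying where they are.

Things in the scene. Friction and masses are not known exactly. Their poses are not given: they have to be found in the camera images.
- frame: Blue bridge clamp fixed to the bench: two posts (outer faces 110 mm apart, 44 mm deep) joined by a cross-beam whose top is 127 mm above the bench. Origin on the bench under the screw's axis; its x axis points along the barrel channel from the open front (nearest the robot) to the back stop, z up.
- stop (a point): Centre of the face of the dark steel back stop at the far end of the channel, 30 mm beyond the screw axis; the barrel's tail must touch it. The channel is a steel bed that reaches 97 mm in front of the screw axis, between two low rails 50 mm apart; it is shimmed, so its height differs by a few mm from case to case.
- barrel: Loose square-profile aluminium cylinder barrel, 130 mm long (its x), 45 x 45 mm, about 0.35 kg, lying in the channel with about 2.5 mm side play and drawn out to the front. Origin at the centre of its underside, x axis pointing to the stop, z up.
- front (a point): Centre of the barrel's flat front end face (nearest the robot), which stands free ahead of the clamp and is where to push. Sliding takes 3 to 9 N; the stop is rigid; more than 30 N on the barrel is ramming.
- tail (a point): Centre of the barrel's flat tail face, the end to bring against the stop.
- foot: Screw spindle with a round 30 mm steel pressure foot that moves straight down over the barrel without turning. Origin at the centre of the foot's underside. It goes down 3 mm for every radian the T-handle is turned clockwise seen from above (19 mm a turn); from the start 3 to 6 rad are needed before it bears on the barrel; then the force rises steeply.
- tbar: T-handle on the screw: a level steel cross-bar 10 mm thick with a hub 24 mm across and 20 mm high at its middle. Origin at the hub's centre, z up, x axis along the bar to the red end. Thread friction keeps it where it is left: turning it takes about 0.2 N m (5 N pushed sideways 42 mm from the axis), plus 3 mN m for each newton of clamping force.
- hub (a point): Centre of the T-handle's hub, on the screw's axis at the bar's mid-height: 188 mm above the bench at most, sinking with the screw by up to 19 mm. The barrel is firmly held when the sideways force needed 42 mm from the axis has grown to about 9 to 10 N (0.4 N m, 65 N on the foot); below 8 N it is still loose, and past 13 N (0.55 N m) it is overtightened.
- red_end (a point): Centre of the red 16 mm ball on one end of the T-handle bar, 60 mm from the axis, at the bar's mid-height. The bar is bare from 12 to 52 mm from the axis.
- black_end (a point): Centre of the black 16 mm ball on the other end of the bar, 60 mm from the axis.
- old_cap: Cracked black end cap, 45 mm square, 28 mm high; a bystander to leave alone. Origin under its centre.
- collar_a: Brass collar, 28 mm across, 12 mm high; a bystander. Origin under its centre.
- collar_b: Brass collar, 28 mm across, 12 mm high; a bystander. Origin under its centre.
- oring_ring: Green O-rings on a steel ring, 72 mm across, about 20 mm high; a bystander. Origin under its centre.
- piston_nut: Steel hexagon piston nut, 32 mm across corners, 14 mm high; a bystander. Origin under its centre.
- spanner: Steel spanner 170 mm long lying flat; a bystander.
Not all that is in view belongs to the job. What is shaped like the barrel but green or pink is not meant.

How it is judged:
On the way, in this order (a step that is already met when the one before it is completed fails the run):
1. the barrel's tail is against the back stop (x of tail in the frame of stop above -0.002 m), for 0.2 s.
2. with the barrel still home, the foot bears on it with more than 45 N (contact force between foot and barrel above 45 N and x of tail in the frame of stop above -0.002 m), for 0.1 s.
At the end, for the whole second after the job is handed in: The barrel's tail is within 2 mm of the back stop, the screw foot presses on the barrel with more than 30 N (after having pressed with more than 45 N), and handle and barrel are at rest (x of tail in the frame of stop above -0.002 m and contact force between foot and barrel above 30 N and angular speed of tbar below 0.1 rad/s and linear speed of barrel below 0.01 m/s); the robot touches nothing.
It fails at once if overtightened: foot on barrel above 130 N (contact force between foot and barrel above 130 N).
It fails at once if barrel rammed: robot pushes the barrel with more than 30 N (contact force between any of the fingers, the arm and barrel above 30 N).
It fails at once if a bystander moved more than 15 mm (distance of any of old_cap, collar_a, collar_b, oring_ring, piston_nut, spanner from where it was at the start of the episode above 0.015 m).
It also fails if it takes over 64 s, if anything falls off the work surface, if the arm or the gripper's body presses on something with over 40 N, if the wrist force passes 120 N, or if a joint passes its speed limit or range.

## Working session

There is one attempt and no reset: what is moved stays moved. The work goes in short steps, each a Python script; the robot and the scene stay as the last script left them, time stands still between calls to the robot, and variables do not carry over. Pictures are saved under pics/ and viewed, and the job is handed in when it is done.

```bash
mkdir -p pics; ls; python3 - <<'E'
from plant import ctrl, vision
import cv2
for n in ("scene","top"):
    d=vision.capture(n)
    cv2.imwrite(f"pics/{n}0.png",cv2.resize(d["color"][:,:,::-1],(800,600),interpolation=cv2.INTER_CUBIC))
    cv2.imwrite(f"{n}0_raw.png",d["color"][:,:,::-1])
    print(n,d["K"].tolist(),d["k1"],d["origin"],d["orientation"])
print(ctrl.sense())
E
```

```text
pics
scene [[365.05309213865746, 0.0, 260.1485469899609], [0.0, 365.05309213865746, 191.73831161010565], [0.0, 0.0, 1.0]] -0.06277781382518459 [ 1.15316925 -0.41196568  0.62598934] [ 0.80150171  0.36212749 -0.19381701 -0.43461898]
top [[358.1568857295385, 0.0, 253.05526407181455], [0.0, 358.1568857295385, 182.3509073492011], [0.0, 0.0, 1.0]] 0.010784975376125673 [0.40975799 0.08314593 1.00852055] [-0.69967072  0.70848558 -0.06042353  0.06969972]
{'time_s': 0.1, 'qpos': array([ 1.09450508e+00,  5.28353755e-01,  1.43378016e+00,  9.00107030e-06,
        1.18138618e+00, -1.78501421e-01]), 'dq': array([ 0.00176245, -0.00315496, -0.00246581, -0.00107012,  0.00073137,
        0.00095349]), 'joint_efforts': array([-1.69555901e-04, -4.43302917e+01, -1.78584856e+01, -2.27662872e-04,
        3.87971231e-03, -1.16863259e-05]), 'eef_pos': array([0.1830688 , 0.59695521, 0.24944147]), 'ee_rot': array([ 0.56893962,  0.41968143, -0.42090648, -0.56834227]), 'force': array([0.11780094, 0.04472742, 0.32467253]), 'wrist_torque': array([ 0.06525233, -0.00657432,  0.03468056]), 'grip_width': 0.9999705374083505}
```

View pics/scene0.png

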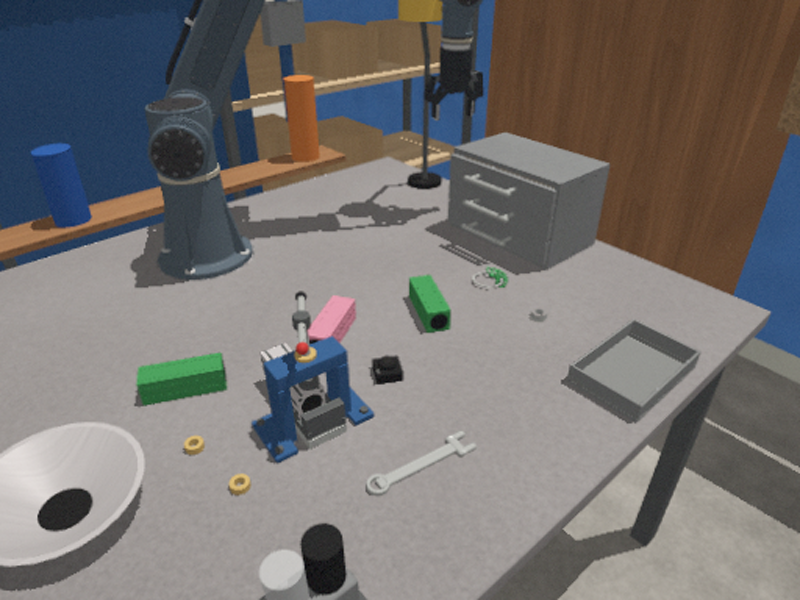

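View pics/top0.png

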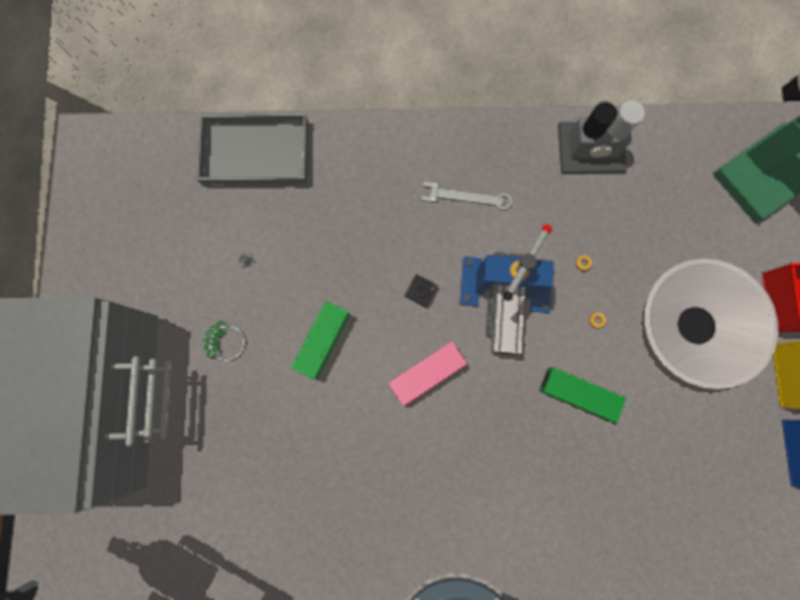

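The top view shows the clamp at (515,280) and the red ball at (547,229). Things that could be taken for the barrel (800x600 top view): the silver bar in the clamp channel (508,320), green bars (320,340) and (583,395), and a pink bar (428,373). By the description it is the silver one; next I check it in close crops.

```bash
python3 - <<'E'
import cv2
t=cv2.imread("top0_raw.png"); s=cv2.imread("scene0_raw.png")
c=t[135:240,280:370]; cv2.imwrite("pics/topcrop.png",cv2.resize(c,None,fx=5.6,fy=5.6,interpolation=cv2.INTER_CUBIC))
c=s[180:300,150:250]; cv2.imwrite("pics/scenecrop.png",cv2.resize(c,None,fx=5,fy=5,interpolation=cv2.INTER_CUBIC))
E
```

```text
(no output)
```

View pics/topcrop.png

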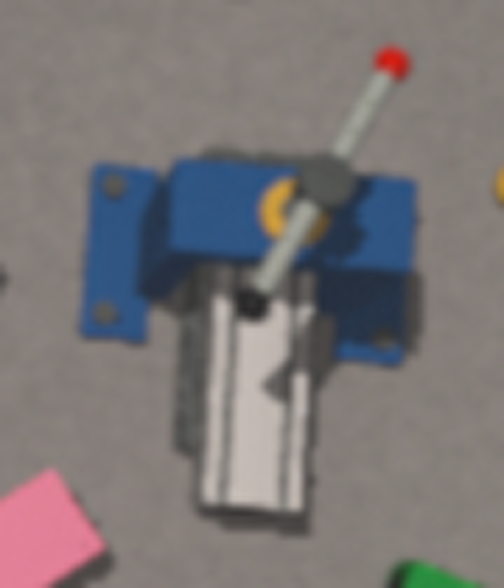

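View pics/scenecrop.png

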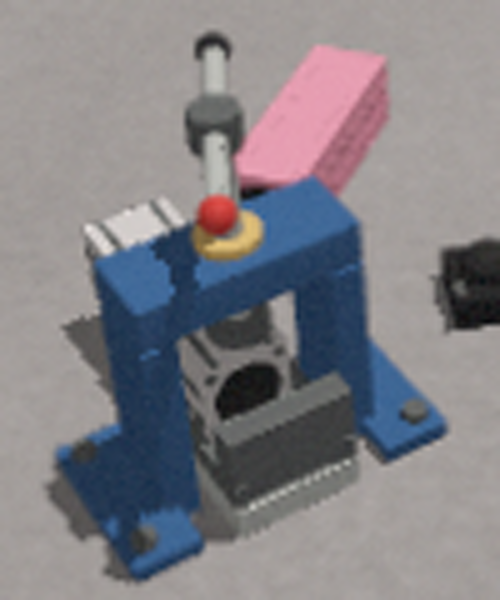

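The crops confirm it: the silver square barrel lies in the channel (top crop, front edge at (200,503)–(305,512)). The red ball is at (391,64), the black ball at (252,301), and the beam's top corners are clear. I'll fit the poses now.

```bash
cat > cal.py <<'E'
import numpy as np
from scipy.spatial.transform import Rotation as R
CAM={"scene":(365.05309213865746,260.1485469899609,191.73831161010565,-0.06277781382518459,np.array([ 1.15316925,-0.41196568,0.62598934]),R.from_quat([0.80150171,0.36212749,-0.19381701,-0.43461898])),
"top":(358.1568857295385,253.05526407181455,182.3509073492011,0.010784975376125673,np.array([0.40975799,0.08314593,1.00852055]),R.from_quat([-0.69967072,0.70848558,-0.06042353,0.06969972]))}
def proj(n,p):
    f,cx,cy,k,o,r=CAM[n]; q=r.inv().apply(np.asarray(p)-o); s=q[...,:2]/q[...,2:]
    s=s*(1+k*(s**2).sum(-1,keepdims=True)); return s*f+[cx,cy]
E
cat > fit.py <<'E'
from cal import *
from scipy.optimize import least_squares
T=lambda u,v:((u+.5)/5.6-.5+280,(v+.5)/5.6-.5+135)
S=lambda u,v:((u+.5)/5-.5+150,(v+.5)/5-.5+180)
obs=[("top",T(391,64),"red"),("top",T(252,301),"blk"),("top",T(327,180),"hubtop"),
("top",T(175,159),"b++"),("top",T(416,180),"b+-"),("top",T(165,250),"b-+"),("top",T(414,268),"b--"),
("top",T(200,505),"f+"),("top",T(306,513),"f-"),
("scene",S(217,214),"red"),("scene",S(212,46),"blk"),
("scene",S(361,222),"b++"),("scene",S(133,314),"b+-"),("scene",S(317,179),"b-+"),("scene",S(95,262),"b--"),
("scene",S(83,229),"f-"),("scene",S(150,200),"f+")]
def pt(k,p):
    x,y,a,d,hz,th,bx,by,bz,ox,oy,px,py=p
    c=R.from_euler('z',a)
    if k=="red": l=[.06*np.cos(th),.06*np.sin(th),hz]
    elif k=="blk": l=[-.06*np.cos(th),-.06*np.sin(th),hz]
    elif k=="hubtop": l=[0,0,hz+.01]
    elif k[0]=="b": l=[d*(1 if k[1]=="+" else -1),.055*(1 if k[2]=="+" else -1),.127]
    else: l=[bx,by+.0225*(1 if k[1]=="+" else -1),bz]
    return c.apply(l)+[x,y,0]
def res(p):
    r=[]
    for n,u,k in obs:
        q=proj(n,pt(k,p)); 
        if n=="scene": q=q+[p[9],p[10]]
        else: q=q+[p[11],p[12]]
        r+=list(q-u)
    r+=list(np.array(p[9:13])/1.0)
    r+=[p[7]/.002]
    return np.array(r)
s=least_squares(res,[.52,-.08,0,.018,.185,-.5,-.12,0,.07,0,0,0,0],loss='soft_l1')
for n,v in zip("x y yaw d hubz th bx by btop ox oy px py".split(),s.x): print(n,round(v,4))
r=res(s.x)
for i,o in enumerate(obs): print(o[0],o[2],r[2*i:2*i+2].round(2))
c=R.from_euler('z',s.x[2])
for k in("red","blk","hubtop"): print(k,pt(k,s.x).round(4))
E
python3 fit.py
```

```text
x 0.5964
y -0.1044
yaw -0.0977
d 0.0203
hubz 0.189
th -0.4602
bx -0.1279
by -0.0007
btop 0.0614
ox -0.1359
oy 0.5301
px -0.2309
py 0.181
top red [ 0.09 -0.06]
top blk [-0.02  0.49]
top hubtop [ 0.12 -0.54]
top b++ [-0.57  0.15]
top b+- [ 0.26 -0.08]
top b-+ [ 0.29 -0.37]
top b-- [0.04 0.03]
top f+ [0.82 0.05]
top f- [-0.89  0.11]
scene red [ 0.01 -0.31]
scene blk [0.24 0.43]
scene b++ [ 0.11 -0.45]
scene b+- [0.02 0.21]
scene b-+ [-0.24 -0.79]
scene b-- [-0.5  0.4]
scene f- [-0.58  0.23]
scene f+ [ 2.47 -0.35]
red [ 0.6473 -0.1362  0.189 ]
blk [ 0.5455 -0.0727  0.189 ]
hubtop [ 0.5964 -0.1044  0.199 ]
```

```bash
cat > h.py <<'E'
from cal import *
from plant import ctrl, vision
import cv2
AX=np.array([.5964,-.1044,0]); YAW=-.0977
C=R.from_euler('z',YAW)
def W(l): return C.apply(l)+AX
def ori(t,sgn=1,yaw=YAW):
    c=R.from_euler('z',yaw)
    y=c.apply([np.sin(t),0,-np.cos(t)]); x=sgn*c.apply([0,1,0]); z=np.cross(x,y)
    return R.from_matrix(np.array([x,y,z]).T).as_quat()
def save(n,name,box=None,k=1.5625):
    d=vision.capture(n)["color"][:,:,::-1]
    if box: d=d[box[1]:box[3],box[0]:box[2]]
    cv2.imwrite(f"pics/{name}.png",cv2.resize(d,None,fx=k,fy=k,interpolation=cv2.INTER_CUBIC))
E
python3 - <<'E'
from h import *
for t in (0,20,25,35):
  for s in (1,-1):
    for l in ([-.19,0,.20],[-.19,0,.05],[-.118,0,.05]):
        q=ctrl.inverse_kinematics(W(l),ori(np.radians(t),s)); print(t,s,l,None if q is None else np.round(q,2))
for s in (1,-1):
  for a in np.arange(0,6.3,1.57):
    q=ctrl.inverse_kinematics(AX+[.04*np.cos(a),.04*np.sin(a),.19],ori(0,s)); print(a,s,None if q is None else np.round(q,2))
E
```

```text
0 1 [-0.19, 0, 0.2] [-0.48  0.34  1.99 -0.    0.82 -1.95]
0 1 [-0.19, 0, 0.05] [-0.48  0.67  2.1  -0.    0.37 -1.95]
0 1 [-0.118, 0, 0.05] [-0.42  0.7   1.92 -0.    0.52 -1.89]
0 -1 [-0.19, 0, 0.2] [-0.48  0.34  1.99 -0.    0.82  1.19]
0 -1 [-0.19, 0, 0.05] [-0.48  0.67  2.1  -0.    0.37  1.19]
0 -1 [-0.118, 0, 0.05] [-0.42  0.7   1.92 -0.    0.52  1.25]
20 1 [-0.19, 0, 0.2] [-0.59  0.27  2.22  0.46  0.38 -2.47]
20 1 [-0.19, 0, 0.05] [-0.59  0.74  2.35  2.57  0.31  1.65]
20 1 [-0.118, 0, 0.05] [-0.5   0.71  2.16  1.97  0.15  2.35]
20 -1 [-0.19, 0, 0.2] [-0.59  0.27  2.22  0.46  0.38  0.68]
20 -1 [-0.19, 0, 0.05] [-0.59  0.74  2.35  2.57  0.31 -1.49]
20 -1 [-0.118, 0, 0.05] [-0.5   0.71  2.16  1.97  0.15 -0.79]
25 1 [-0.19, 0, 0.2] None
25 1 [-0.19, 0, 0.05] [-0.63  0.8   2.42  2.68  0.5   1.49]
25 1 [-0.118, 0, 0.05] [-0.52  0.74  2.22  2.47  0.28  1.83]
25 -1 [-0.19, 0, 0.2] [-0.63  0.27  2.28  0.82  0.3   0.28]
25 -1 [-0.19, 0, 0.05] [-0.63  0.8   2.42  2.68  0.5  -1.65]
25 -1 [-0.118, 0, 0.05] [-0.52  0.74  2.22  2.47  0.28 -1.31]
35 1 [-0.19, 0, 0.2] [-0.72  0.32  2.42  1.88  0.36  2.28]
35 1 [-0.19, 0, 0.05] None
35 1 [-0.118, 0, 0.05] [-0.58  0.85  2.34  2.68  0.65  1.54]
35 -1 [-0.19, 0, 0.2] [-0.72  0.32  2.42  1.88  0.36 -0.86]
35 -1 [-0.19, 0, 0.05] None
35 -1 [-0.118, 0, 0.05] [-0.58  0.85  2.34  2.68  0.65 -1.6 ]
0.0 1 [-0.34  0.62  1.44 -0.    1.08 -1.81]
1.57 1 [-0.29  0.57  1.56 -0.    1.02 -1.77]
3.14 1 [-0.38  0.53  1.64 -0.    0.97 -1.86]
4.71 1 [-0.42  0.58  1.52 -0.    1.04 -1.89]
6.28 1 [-0.34  0.62  1.44 -0.    1.08 -1.81]
0.0 -1 [-0.34  0.62  1.44 -0.    1.08  1.33]
1.57 -1 [-0.29  0.57  1.56 -0.    1.02  1.37]
3.14 -1 [-0.38  0.53  1.64 -0.    0.97  1.29]
4.71 -1 [-0.42  0.58  1.52 -0.    1.04  1.25]
6.28 -1 [-0.34  0.62  1.44 -0.    1.08  1.33]
```

```bash
python3 - <<'E'
from h import *
ctrl.set_gripper(0.0)
o=ori(np.radians(10),-1)
for l in ([-.17,0,.26],[-.17,0,.055],[-.114,0,.055]):
    print(ctrl.inverse_kinematics(W(l),o))
ctrl.move_pose(W([-.17,0,.26]),o)
s=ctrl.sense();print(s["time_s"],s["force"],s["eef_pos"]-W([-.17,0,.26]))
ctrl.move_linear(W([-.17,0,.055]),o,speed=.12)
s=ctrl.sense();print(s["time_s"],s["force"],s["eef_pos"]-W([-.17,0,.055]),s["grip_width"])
save("top","t1",(250,120,400,240),5); save("scene","s1",(120,100,260,220),5)
E
```

```text
[-0.50572607  0.19773405  1.98051338  0.09571851  0.80517755  1.10188011]
[-0.50572607  0.66647181  2.17083035  0.44903075  0.15940369  0.72425573]
[-0.45364944  0.6786172   2.03024168  0.22431906  0.27551107  1.00369335]
3.4417 [ 0.26063336 -0.82737328  0.47741965] [2.17338232e-04 4.34668020e-04 2.22054851e-05]
5.3 [ 0.80602878 -0.37654741  0.25276801] [ 1.32224809e-04 -5.91193943e-05  2.14254635e-04] -0.0015363576333516967
```

View pics/t1.png

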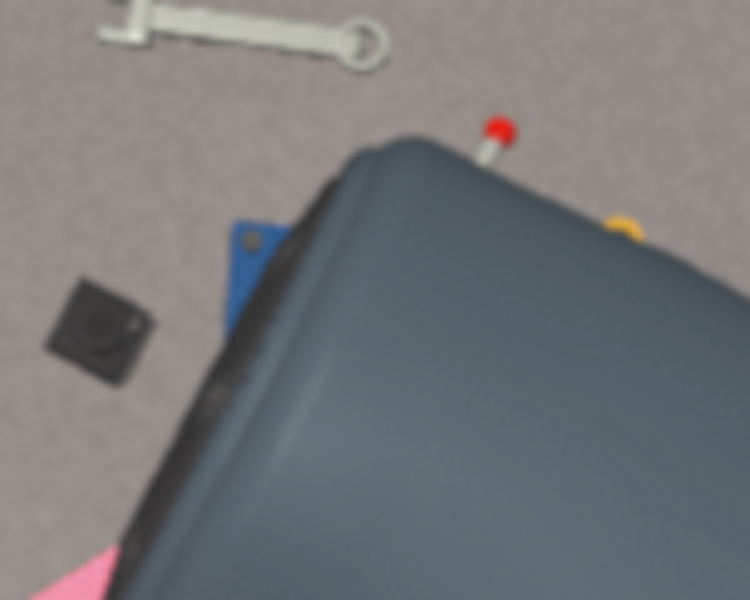

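View pics/s1.png

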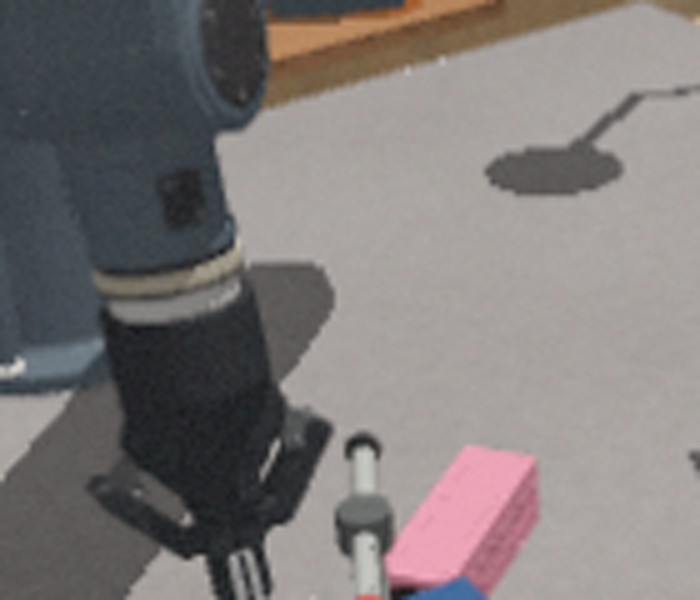

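The top view is hidden by the arm. The scene view shows the shut fingers at crop (240,580), clear of the black ball at (362,443). I'll push now, in small force-checked steps.

```bash
cat > push.py <<'E'
from h import *
o=ori(np.radians(10),-1); ux=C.apply([1,0,0])
f0=np.mean([ctrl.sense()["force"] for _ in range(3)],axis=0)
x=-.17; ctrl.move_linear(W([-.15,0,.055]),o,speed=.05); x=-.15
log=[]
while x<-.100:
    st=.001 if x<-.122 else .0005
    x+=st; ctrl.move_linear(W([x,0,.055]),o,speed=.01)
    s=ctrl.sense(); f=-(s["force"]-f0)@ux
    log.append((round(x,4),round(float(f),1),round(s["time_s"],2)))
    if f>14: break
print(log); ctrl.hold(.3); s=ctrl.sense(); print(-(s["force"]-f0)@ux,C.inv().apply(s["eef_pos"]-AX),s["time_s"])
E
python3 push.py
```

```text
[(-0.149, 0.9, 6.2), (-0.148, -0.3, 6.45), (-0.147, -2.3, 6.7), (-0.146, 0.2, 6.95), (-0.145, 0.0, 7.2), (-0.144, -1.7, 7.45), (-0.143, -0.6, 7.7), (-0.142, -0.4, 7.95), (-0.141, -1.4, 8.2), (-0.14, -1.2, 8.45), (-0.139, 0.3, 8.7), (-0.138, 1.2, 8.95), (-0.137, 4.6, 9.2), (-0.136, 1.5, 9.45), (-0.135, 1.1, 9.7), (-0.134, 0.3, 9.95), (-0.133, 1.2, 10.2), (-0.132, 0.6, 10.45), (-0.131, 0.6, 10.7), (-0.13, 1.7, 10.95), (-0.129, 1.6, 11.2), (-0.128, 1.1, 11.45), (-0.127, 1.9, 11.7), (-0.126, 0.5, 11.95), (-0.125, 1.3, 12.2), (-0.124, 0.8, 12.45), (-0.123, 0.6, 12.7), (-0.122, 1.5, 12.95), (-0.1215, 0.9, 13.2), (-0.121, 1.3, 13.45), (-0.1205, 0.4, 13.7), (-0.12, 1.2, 13.95), (-0.1195, 0.8, 14.2), (-0.119, 1.4, 14.45), (-0.1185, 1.4, 14.7), (-0.118, 1.0, 14.95), (-0.1175, 1.0, 15.2), (-0.117, 2.4, 15.45), (-0.1165, 0.3, 15.7), (-0.116, 0.9, 15.95), (-0.1155, 1.6, 16.2), (-0.115, 1.0, 16.45), (-0.1145, 1.8, 16.7), (-0.114, 0.7, 16.95), (-0.1135, 1.4, 17.2), (-0.113, 1.2, 17.45), (-0.1125, 1.7, 17.7), (-0.112, 2.8, 17.95), (-0.1115, 4.4, 18.2), (-0.111, 5.3, 18.45), (-0.1105, 6.2, 18.7), (-0.11, 7.0, 18.95), (-0.1095, 10.0, 19.2), (-0.109, 9.7, 19.45), (-0.1085, 11.8, 19.7), (-0.108, 12.3, 19.95), (-0.1075, 13.2, 20.2), (-0.107, 14.7, 20.45)]
13.386468255740658 [-0.1119426   0.00068709  0.05466925] 20.75
```

Contact came at x≈-0.137. From -0.112 the force rose steadily against the stop, to 14.7 N, so travel was about 25 mm. I'll retreat and check.

```bash
python3 - <<'E'
from h import *
o=ori(np.radians(10),-1)
print("tcp px crop at s1:",(proj("scene",W([-.17,0,.055]))-[120,100])*5,(proj("scene",W([-.17,0,.055])+.054*np.array([0,0,1]))-[120,100])*5)
ctrl.move_linear(W([-.15,0,.055]),o,speed=.08)
ctrl.move_linear(W([-.16,0,.27]),o,speed=.2)
q=ctrl.inverse_kinematics(W([-.09,.09,.27]),ori(0,-1)); print(q)
save("top","t2",(250,120,400,240),5); save("scene","s2",(150,180,250,300),5)
print(ctrl.sense()["time_s"])
E
```

```text
tcp px crop at s1: [238.94637754 578.03949277] [224.51368893 492.3216953 ]
[-2.28696621e-01  3.55561457e-01  1.68053277e+00 -4.44089210e-16
  1.10549842e+00  1.43979971e+00]
22.7667
```

View pics/s2.png

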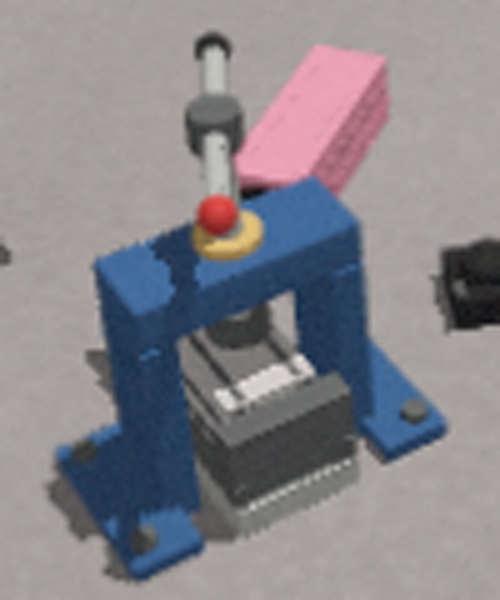

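The barrel's tail is at the dark stop (crop (265,385)), with the foot at (243,340) still above it. Next I wind the handle: shut fingers pushing the bar from behind around a 40 mm circle, checking torque at each step.

```bash
cat > wind.py <<'E'
from h import *
o=ori(0,-1)
def P(a,z,r=.04): return AX+[r*np.cos(a),r*np.sin(a),z]
def tq(f0,m0):
    s=ctrl.sense(); f=s["force"]-f0; m=s["wrist_torque"]-m0; d=s["eef_pos"]-AX
    a=np.arctan2(d[1],d[0]); ft=f@np.array([-np.sin(a),np.cos(a),0])
    return float(d[0]*f[1]-d[1]*f[0]+m[2]),float(ft),float(m[2]),float(a),s
E
python3 - <<'E'
from wind import *
import json
a=3.3
ctrl.move_pose(P(a,.26),o)
ctrl.move_linear(P(a,.195),o,speed=.1)
ctrl.hold(.1); s=ctrl.sense(); f0=s["force"]; m0=s["wrist_torque"]; print(f0,m0,s["time_s"])
for i in range(12):
    a-=.1; z=.195-.003*max(0,2.75-a)
    ctrl.move_linear(P(a,z),o,speed=.04)
    t,ft,mz,aa,s=tq(f0,m0); print(round(a,2),round(aa%6.283,3),"tau",round(t,3),"ft",round(ft,2),"mz",round(mz,3),"fz",round(float((s['force']-f0)[2]),2),round(s["time_s"],2))
json.dump(dict(a=a,f0=f0.tolist(),m0=m0.tolist()),open("st.json","w"))
save("scene","s3",(150,150,270,270),5);
E
```

```text
[-0.67401128  0.16299558  1.42003113] [0.00767784 0.07448278 0.01388158] 24.225
3.2 3.192 tau -0.026 ft 0.17 mz -0.033 fz -1.28 24.48
3.1 3.105 tau 0.057 ft 1.49 mz -0.002 fz -1.58 24.73
3.0 3.017 tau 0.16 ft 4.71 mz -0.027 fz -1.3 24.98
2.9 2.909 tau 0.164 ft 5.09 mz -0.039 fz -0.64 25.23
2.8 2.802 tau 0.112 ft 4.49 mz -0.069 fz -1.66 25.48
2.7 2.7 tau 0.153 ft 4.43 mz -0.025 fz -1.28 25.73
2.6 2.598 tau 0.102 ft 3.52 mz -0.04 fz -1.61 25.98
2.5 2.499 tau 0.12 ft 3.77 mz -0.032 fz -1.47 26.23
2.4 2.402 tau 0.108 ft 3.7 mz -0.042 fz -3.03 26.48
2.3 2.306 tau 0.106 ft 3.3 mz -0.027 fz -2.23 26.73
2.2 2.207 tau 0.097 ft 3.82 mz -0.058 fz -3.41 26.98
2.1 2.106 tau 0.122 ft 3.35 mz -0.014 fz -4.1 27.23
```

View pics/s3.png

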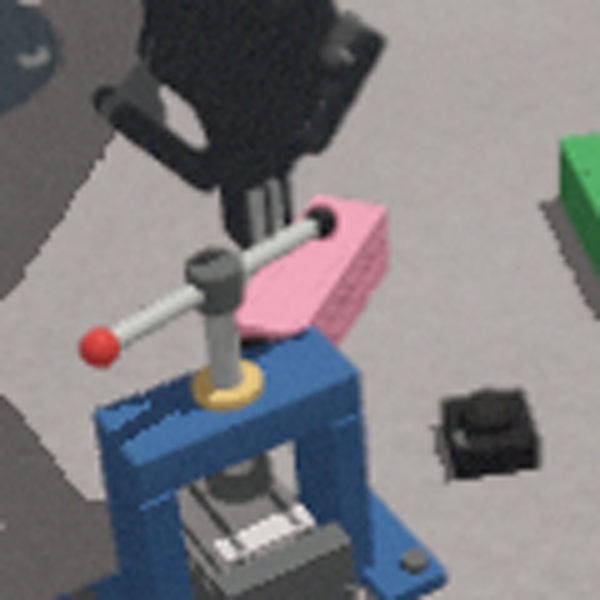

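The fingers (crop (265,215)) are behind the black half of the bar, and the bar has turned about 1 rad clockwise. Continuing.

```bash
cat > go.py <<'E'
from wind import *
import json,sys
end,step,lim=map(float,sys.argv[1:4]); hold=float(sys.argv[4]) if len(sys.argv)>4 else 0
st=json.load(open("st.json")); a=st["a"]; f0=np.array(st["f0"]); m0=np.array(st["m0"])
while a>end+1e-6:
    a-=step; z=.195-.003*max(0,3.05-a)
    ctrl.move_linear(P(a,z),o,speed=.04)
    if hold: ctrl.hold(hold)
    t,ft,mz,aa,s=tq(f0,m0); aa=a+((aa-a+np.pi)%(2*np.pi)-np.pi)
    print(round(a,3),round(aa,3),"tau",round(t,3),"ft",round(ft,2),"mz",round(mz,3),"fz",round(float((s['force']-f0)[2]),1),round(s["time_s"],2))
    if t>lim: print("LIMIT"); break
st["a"]=a; json.dump(st,open("st.json","w"))
E
python3 go.py 0.3 .15 .24; python3 go.py -0.5 .1 .24
```

```text
1.95 1.944 tau 0.07 ft 2.16 mz -0.017 fz -2.6 27.57
1.8 1.805 tau 0.109 ft 4.07 mz -0.055 fz -1.5 27.88
1.65 1.659 tau 0.035 ft 2.42 mz -0.063 fz -0.8 28.18
1.5 1.508 tau 0.101 ft 3.89 mz -0.056 fz -0.3 28.48
1.35 1.36 tau 0.091 ft 4.28 mz -0.082 fz -0.5 28.77
1.2 1.218 tau 0.117 ft 4.99 mz -0.085 fz -0.4 29.07
1.05 1.075 tau 0.13 ft 4.58 mz -0.056 fz -0.9 29.38
0.9 0.926 tau 0.177 ft 4.86 mz -0.021 fz -0.1 29.68
0.75 0.775 tau 0.13 ft 4.53 mz -0.054 fz -1.4 29.98
0.6 0.617 tau 0.178 ft 4.55 mz -0.007 fz 0.4 30.27
0.45 0.455 tau 0.098 ft 3.15 mz -0.03 fz -0.6 30.57
0.3 0.306 tau 0.13 ft 4.65 mz -0.058 fz -1.2 30.88
0.2 0.216 tau 0.015 ft 3.66 mz -0.132 fz -1.4 31.12
0.1 0.118 tau 0.164 ft 5.86 mz -0.073 fz -1.9 31.38
-0.0 0.017 tau 0.175 ft 5.02 mz -0.029 fz -1.6 31.62
-0.1 -0.083 tau 0.128 ft 4.47 mz -0.055 fz -1.6 31.88
-0.2 -0.183 tau 0.23 ft 4.97 mz 0.026 fz -2.7 32.12
-0.3 -0.285 tau 0.063 ft 3.86 mz -0.095 fz -2.6 32.38
-0.4 -0.388 tau 0.212 ft 5.15 mz 0.001 fz -2.2 32.62
-0.5 -0.493 tau 0.205 ft 5.24 mz -0.009 fz -1.3 32.88
```

```bash
python3 go.py -0.9 .1 .26; python3 -c "
from h import *
save('scene','s4',(170,200,240,290),6)"
```

```text
-0.6 -0.598 tau 0.181 ft 4.41 mz 0.002 fz -1.3 33.12
-0.7 -0.697 tau 0.123 ft 3.76 mz -0.028 fz -1.0 33.38
-0.8 -0.795 tau 0.228 ft 6.44 mz -0.032 fz -1.5 33.62
-0.9 -0.895 tau 0.126 ft 4.63 mz -0.061 fz -3.3 33.88
```

View pics/s4.png

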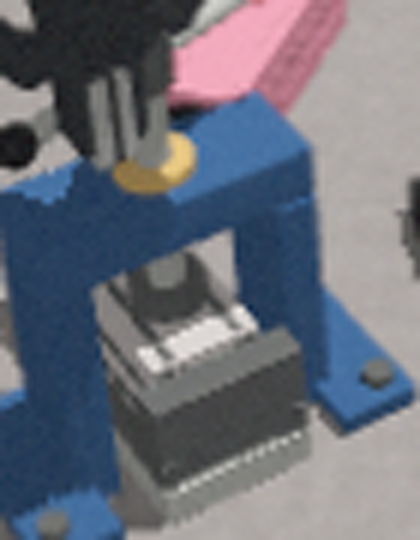

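The foot has come down close to the barrel's top (crop (165,318)). I'll go on with smaller steps.

```bash
python3 go.py -2.1 .08 .27
```

```text
-0.98 -0.975 tau 0.213 ft 5.02 mz 0.01 fz -1.7 34.17
-1.06 -1.055 tau 0.246 ft 6.37 mz -0.012 fz -3.0 34.42
-1.14 -1.136 tau 0.177 ft 5.1 mz -0.029 fz -2.9 34.67
-1.22 -1.216 tau 0.168 ft 4.8 mz -0.026 fz -3.2 34.92
-1.3 -1.287 tau 0.206 ft 6.79 mz -0.068 fz -1.8 35.17
-1.38 -1.357 tau 0.169 ft 6.02 mz -0.075 fz -2.1 35.42
-1.46 -1.43 tau 0.177 ft 6.4 mz -0.083 fz -1.8 35.67
-1.54 -1.505 tau 0.173 ft 6.44 mz -0.091 fz -0.9 35.92
-1.62 -1.581 tau 0.226 ft 5.67 mz -0.007 fz -0.6 36.17
-1.7 -1.657 tau 0.202 ft 5.75 mz -0.035 fz 0.8 36.42
-1.78 -1.734 tau 0.17 ft 5.54 mz -0.058 fz -0.9 36.67
-1.86 -1.805 tau 0.139 ft 5.38 mz -0.082 fz -0.3 36.92
-1.94 -1.864 tau 0.181 ft 7.33 mz -0.12 fz -0.7 37.17
-2.02 -1.898 tau 0.278 ft 9.96 mz -0.128 fz -1.5 37.42
LIMIT
```

The foot is bearing: torque is climbing and the hand lags. Fine steps now.

```bash
python3 go.py -2.14 .02 .38 .05
```

```text
-2.04 -1.901 tau 0.298 ft 10.7 mz -0.138 fz -2.0 37.73
-2.06 -1.903 tau 0.381 ft 12.7 mz -0.136 fz -1.3 38.02
LIMIT
```

```bash
cat > avg.py <<'E'
from wind import *
import json
st=json.load(open("st.json")); L=[]
for i in range(8):
    ctrl.hold(.04); t,ft,mz,aa,s=tq(np.array(st["f0"]),np.array(st["m0"])); L.append((t,ft,mz,aa))
print(np.mean(L,0).round(3),np.std(L,0).round(3),s["time_s"])
E
python3 avg.py; python3 go.py -2.1 .02 .45 .05; python3 avg.py
```

```text
[ 0.364 12.277 -0.135 -1.903] [0.026 0.348 0.019 0.   ] 38.3583
-2.08 -1.91 tau 0.336 ft 12.86 mz -0.186 fz -2.1 38.66
-2.1 -1.917 tau 0.339 ft 12.71 mz -0.175 fz -3.1 38.96
[ 0.428 13.491 -0.118 -1.917] [0.045 0.33  0.037 0.   ] 39.2917
```

```bash
python3 - <<'E'
from wind import *
import json
st=json.load(open("st.json")); z=ctrl.sense()["eef_pos"][2]
save("scene","s5",(150,150,270,270),5)
ctrl.move_linear(P(-1.6,.18),o,speed=.05); ctrl.hold(.1)
L=[]
for i in range(8):
    ctrl.hold(.03); s=ctrl.sense(); L.append(np.r_[s["force"],s["wrist_torque"]])
L=np.mean(L,0); print(L-np.r_[st["f0"],st["m0"]])
st["f0"]=L[:3].tolist(); st["m0"]=L[3:].tolist(); st["a"]=-1.6; json.dump(st,open("st.json","w")); print(ctrl.sense()["time_s"])
E
python3 go.py -2.0 .1 .42; python3 go.py -2.08 .04 .42;  python3 avg.py
```

```text
[ 1.07598665 -0.22568346 -1.5150882  -0.01456109 -0.06343315 -0.00286787]
40.2583
-1.7 -1.709 tau -0.017 ft 0.02 mz -0.017 fz 0.6 40.51
-1.8 -1.809 tau -0.05 ft -1.1 mz -0.006 fz -0.0 40.76
-1.9 -1.875 tau 0.041 ft 2.68 mz -0.067 fz -0.2 41.01
-2.0 -1.902 tau 0.199 ft 6.63 mz -0.069 fz -1.3 41.26
-2.04 -1.909 tau 0.252 ft 9.27 mz -0.122 fz -1.7 41.51
-2.08 -1.916 tau 0.289 ft 11.78 mz -0.186 fz -3.4 41.76
[ 0.312 10.946 -0.129 -1.916] [0.04  0.492 0.024 0.   ] 42.0917
```

View pics/s5.png

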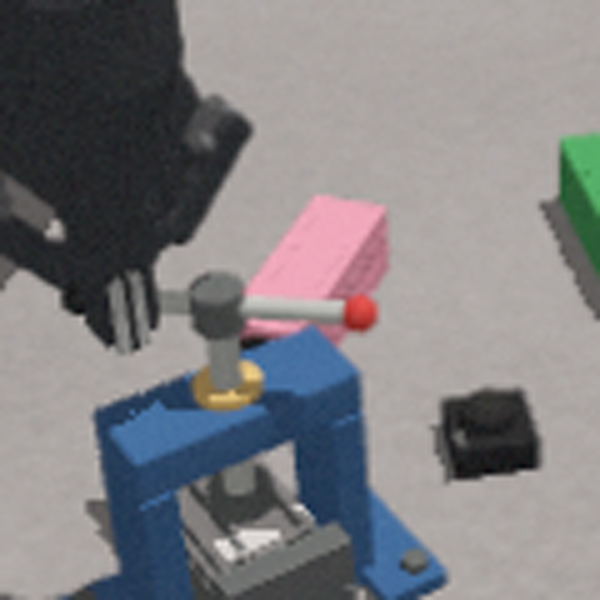

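The picture shows the bar square to the channel, the fingers behind the black half, and the foot down on the barrel. Re-zeroed, the torque is about 0.31 now and was about 0.38 before. I'll carry on gently to about 0.42.

```bash
for e in -2.10 -2.12 -2.14; do python3 go.py $e .02 .5 .05; python3 avg.py; done
```

```text
-2.1 -1.92 tau 0.374 ft 12.45 mz -0.128 fz -3.2 42.39
[ 0.346 12.194 -0.145 -1.919] [0.018 0.287 0.017 0.   ] 42.725
-2.12 -1.927 tau 0.399 ft 12.72 mz -0.112 fz -4.4 43.02
[ 0.391 13.069 -0.135 -1.926] [0.028 0.47  0.036 0.   ] 43.3583
-2.14 -1.934 tau 0.328 ft 14.12 mz -0.239 fz -4.6 43.66
[ 0.429 13.804 -0.125 -1.934] [0.045 0.511 0.031 0.   ] 43.9917
```

```bash
python3 - <<'E'
from wind import *
import json
st=json.load(open("st.json"))
ctrl.move_linear(P(-1.5,.18),o,speed=.06)
s=ctrl.sense(); print(s["force"]-np.array(st["f0"]),s["wrist_torque"]-np.array(st["m0"]))
ctrl.move_linear(P(-1.5,.29),o,speed=.15)
ctrl.move_linear(W([-.16,-.05,.29]),o,speed=.2)
ctrl.hold(.2)
save("top","t6",(250,120,400,240),5); save("scene","s6",(150,150,270,270),5)
print(ctrl.sense()["time_s"])
E
```

```text
[-0.72988566  1.08909063  0.35690799] [ 0.00587257  0.01607382 -0.00742976]
46.725
```

View pics/s6.png

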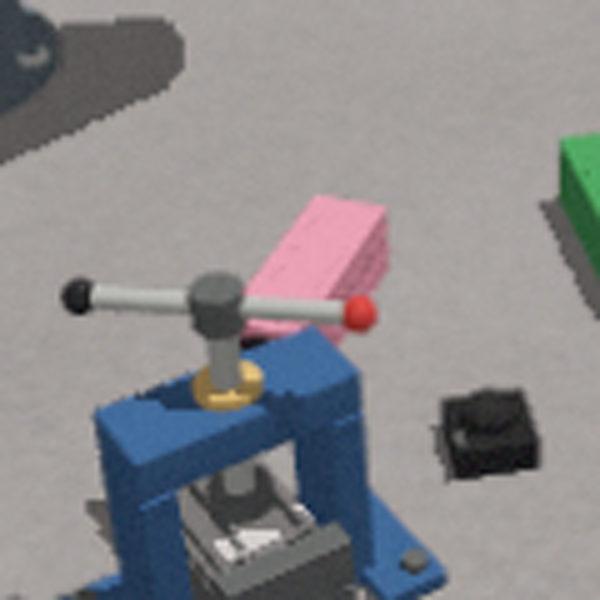

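View pics/t6.png

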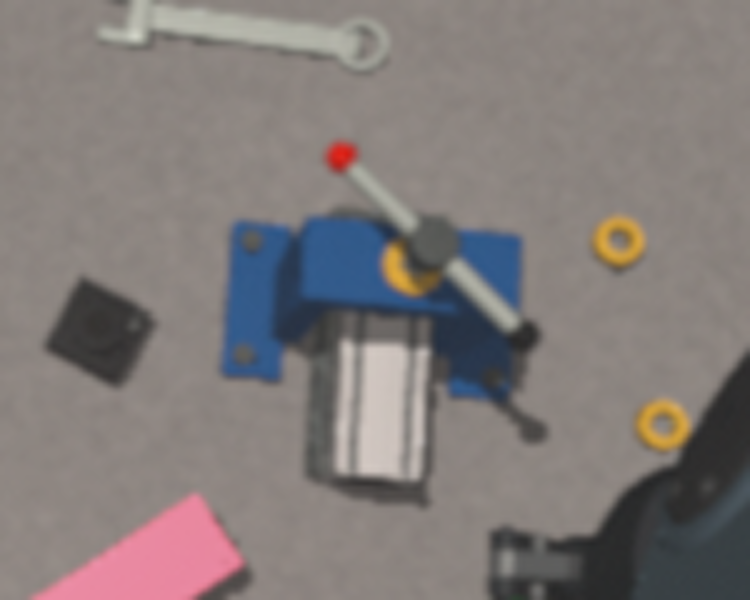

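The handle is free, the foot is on the barrel, the barrel is at the stop, and the bystanders haven't moved. Handing in.

```bash
python3 -c "
from plant import ctrl
ctrl.close_job(); print(ctrl.sense()['time_s'])"
```

```text
the job is handed in; nothing more can be done
the job is handed in; nothing more can be done
```

The barrel is home against the back stop and clamped. I handed the job in at about 47 s of the 64 s allowed; no verdict was given.

- **Pushing home:** I pushed the barrel's front face in 0.5–1 mm steps for about 25 mm. The force then rose steadily against the stop, and I quit at 14.7 N. The later pictures show the tail at the stop.
- **Winding down:** I turned the T-handle clockwise about 5 rad. I used the shut fingers to push the bar around in one continuous sweep, not in separate half turns.
- **Clamping force:** The foot began to bear after roughly 4.9 rad. I went on in 0.02 rad steps until the averaged torque, re-zeroed in free air, was 0.43 ± 0.045 N m. By the stated friction figures that is about 75 N on the foot.
- **Last checks:** The final pictures show the handle free, the foot down on the barrel, and the collars, cap and spanner in view where they lay. I did not look again at the O-ring set or the piston nut, but the arm did not work near them.

**What disagreed:**
- My first torque readings carried a sensor drift of about 1 N. Once re-zeroed, that first tightening of about 0.43 N m was only about 0.38, so I went on a little further.
- With the screw still running free, the torque readings were often below the nominal 0.2 N m, about 0.1 to 0.2. The clamping force could therefore be around 60 to 90 N; I could not measure it directly.

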